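# Draw the tiles from the locked magazine

### The job

Turn the key standing in the lock of the wooden tile magazine to open it, draw out every tile from the bottom, one after another, and stack them in one square, aligned pile in the middle of the plywood ware board, on top of the tile that may already lie there. When the magazine is empty, turn the key back, take it out of the lock and lay it down in the oval dish.

Things in the scene. Friction and masses are not known exactly. Their poses are not given: they have to be found in the camera images.
- magazine: fixed wooden tile magazine. Origin on the table below the mouth; x points into it (tiles come out towards -x), y to its left. Tower x = 0 to 110, y = -35.5 to 35.5 mm (walls 6 mm), top z = 96 mm, open above. The tiles lie in it from z = 40 mm up, long side along x, centre x = 55, y = 0 mm; only the bottom one passes the mouth. The bed behind runs to x = 205 mm
- mouth (a point): middle of the mouth at x = 0 of the magazine, at the level on which the bottom tile slides (z = 40 mm). Ahead of it a ledge at that level, 36 mm wide (narrower than a tile), runs to x = -75 mm of the magazine
- lock (a point): centre of the top of the lock's brass face plate (z = 78 mm), left of the tower at x = 30, y = 60 mm of the magazine; the plug turns about the vertical through it. The case is 48 mm square. The key slot in the plate lies along y of the magazine
- plug (a joint): angle of the lock's plug with its steel cam: 0 = home, cam across the mouth before the bottom tile, locked; grows clockwise seen from above to its stop at 1.5 rad, where the cam has swung clear to the left (as far as x = -22, y = 99 mm of the magazine, z = 41 to 51 mm). Light friction, stays where left. The key turns it with some 0.08 rad of play
- key: brass key, 0.06 kg, upright in the lock. Origin: lower end; z along the shank to the bow, x along the width of flag and bow, y across their thickness. Flag 26 x 6 mm (z 0 to 12), shank 8 mm thick, flat bow 36 x 8 mm (z 40 to 76). In the lock its origin is at height 57 mm; it must rise 21 mm to be out, and does so only with the plug home (within 0.1 rad): turned, the flag is caught
- key_bow (a point): centre of the key's bow, 58 mm from the key's lower end
- pusher (a joint): slide of the aluminium plate behind the bottom tile: 0 = back (rest), 0.075 m = pulled forward to its stop. A spring returns it (5 to 9 N). Fully forward it has pushed the bottom tile 75 mm out; the tile's last 28 mm are still under the tower, so draw it on along -x at least 30 mm before lifting. When let back, the next tile falls. It cannot push a tile out while the lock is home
- handle (a point): centre of the top of the pusher's upright round handle on the right of the tower, at z = 156 mm, x = 112, y = -55 mm of the magazine when at rest; it moves with the pusher towards -x. Dark wood, 18 mm thick, 48 mm high (z 108 to 156 mm), on a 14 mm rod
- tile_0: flat rectangular terracotta tile, 96 x 56 x 12 mm, 0.12 kg; lies with two or three equal ones on one another in the magazine. Origin: centre of its underside; x along its 96 mm, y along its 56 mm, z up
- tile_1: flat rectangular terracotta tile, 96 x 56 x 12 mm, 0.12 kg; lies with two or three equal ones on one another in the magazine. Origin: centre of its underside; x along its 96 mm, y along its 56 mm, z up
- tile_2: flat rectangular terracotta tile, 96 x 56 x 12 mm, 0.12 kg; lies with two or three equal ones on one another in the magazine. Origin: centre of its underside; x along its 96 mm, y along its 56 mm, z up
- tile_3: flat rectangular terracotta tile, 96 x 56 x 12 mm, 0.12 kg; lies with two or three equal ones on one another in the magazine. Origin: centre of its underside; x along its 96 mm, y along its 56 mm, z up. Top one in the magazine, not always there
- tile_4: a tile like the others that already lies on the ware board, or is absent (None). Origin and axes as theirs
- ware_board: loose plywood ware board lying flat, 180 x 130 x 16 mm, 0.7 kg. Origin: centre of its underside; x along its 180 mm
- key_dish: loose oval bisque dish, 146 (x) x 165 (y) x 24 mm, floor about 9 mm above its underside and flat within some 35 mm of its middle, 0.3 kg. Origin: centre of its underside

How it is judged:
By the outcome, as a careful person would: the job done as asked, in the order asked, and still so for the second after the job is handed in, with the robot touching nothing.
Of tile_3, tile_4 only 1 to 2 are there at a start; the rules pass over those that are not, and their reading is None.
At some moment in a run one of key_dish, ware_board may be knocked a few centimetres aside while the robot is not near it.
It also fails if it takes over 210 s, if anything falls off the work surface, if the arm or the gripper's body presses on something with over 40 N, if the wrist force passes 120 N, or if a joint passes its speed limit or range.

### The arm

A 6-joint arm with a two-finger parallel gripper is mounted at the origin on the work surface; the furniture and walls round the work are solid. World frame = base frame: x ahead of the robot, y to its left, z up, the work surface at z = 0. Lengths are in m, angles in rad, forces in N, time in s.
With the tool pointing down it reaches from about 0.275 to 0.75 m from the base axis. Payload 10.2 kg.
Tool frame: the origin (TCP) lies midway between the tips of the shut fingers; the grasp point (between the pads) lies 19 mm behind it (env.hold_point_z is the distance from the TCP to the grasp point, in m); z points along the fingers, y is the line along which they close (so a half turn about z gives the same grasp; the last joint's range is limited). The gripper opens to 85 mm and grips with 20 to 120 N. Pads are 22 mm wide; open, the fingers measure 114 mm over their backs; the gripper's body (76 mm by 85 mm) begins 54 mm behind the grasp point. The pads swing forward as they close: fully open they stand 13 mm farther back than shut.
Start: joints at [-1.436, 0.313, 1.498, -0, 1.331, -0.223], TCP at [0.184, -0.492, 0.198] pointing down, gripper open.
Joint ranges: [-2.94, 2.94], [-0.97, 2.17], [0.19, 2.56], [-1.23, 4.37], [0.02, 3.11], [-2.88, 2.88]. Speed limits (rad/s): [2.39, 2.39, 3.01, 3.14, 3.14, 3.14].

### API

Orientations are given as a unit quaternion [x, y, z, w].
In Python, from bench import env, kinematics, monitor, eyes, job gives the robot as it stands. The module is installed in compiled form; this text tells all that it offers. Calls block until the motion is done:
- env.reach(position, orientation): joint-space move of the TCP to a pose.
- env.movel(position, velocity=0.15, frame=None, guard=None): straight line of the TCP; frame=None keeps the orientation; velocity is the mean speed in m/s. With guard (N) it stops when the force on the tool has changed by that much, and returns True; else False.
- env.set_joints(angles): joint-space move.
- env.release() and env.close_gripper(effort=None): open the fingers fully, or close them until they stop; effort is the grip in N (None keeps the last).
- env.hold(seconds).
- kinematics.ik(position, orientation): joint angles nearest the present ones, or None.
- monitor.sense(): the state.
- eyes.grab_frame(name): name is "scene" or "top" or "wrist"; returns a dict with "frame" (480x640x3 uint8, red, green, blue), "mtx" (3x3 intrinsics, pixels), "view" (4x4, takes a point from world to camera coordinates). Camera axes: x right, y down, z forward; pixel columns grow to the right and rows downward; lengths in m; the calibration is good to about 2 mm. A picture is of the moment at which its call begins. There is no depth.
A pose or a line that the arm cannot do raises env.MotionError and nothing moves.
- job.hand_in(): hands the job in; it is judged then, once.
The state is a dict: "clock": time; "joints": joint angles; "qvel": joint speeds; "joint_efforts": joint torques, N m; "position": TCP position; "ee_rot": TCP orientation; "contact_force": force on the tool from outside, world axes, zero at the start; "ft_torque": the same for the moment, N m; "finger_gap": opening from 0.0 (shut) to 1.0 (fully open); "gripper_force": force on a finger pad.
Only numpy, scipy, OpenCV 4.12 (cv2) and the standard library are available. Lean on these libraries where they do the work, as an engineer would, in place of code of your own. Each camera call takes 0.05 s, during which the arm holds its last target. There are 200 camera calls.

## Working session

There is one attempt and no reset: what is moved stays moved. The work goes in short steps, each a Python script; the robot and the scene stay as the last script left them, time stands still between calls to the robot, and variables do not carry over. Pictures are saved under pics/ and viewed, at most 14 in all, crops included, and the job is handed in when it is done.

```bash
mkdir -p pics
python3 - <<'E'
from bench import env,kinematics,monitor,eyes,job
import cv2,numpy as np
for n in ("scene","top"):
    f=eyes.grab_frame(n); cv2.imwrite(f"pics/{n}0.png",f["frame"][:,:,::-1]); print(n,f["mtx"].tolist(),np.round(f["view"],4).tolist())
s=monitor.sense(); print(s["clock"],s["position"],s["ee_rot"],env.hold_point_z)
E
```

```text
scene [[510.9923987029287, 0.0, 319.60925072681414], [0.0, 510.9923987029287, 243.91234185407347], [0.0, 0.0, 1.0]] [[-0.752, -0.6591, -0.011, 0.404], [-0.3348, 0.3962, -0.855, 0.2623], [0.5678, -0.6393, -0.5186, 0.7829], [0.0, 0.0, 0.0, 1.0]]
top [[565.439843557897, 0.0, 314.2103178526764], [0.0, 565.439843557897, 249.35659551010932], [0.0, 0.0, 1.0]] [[0.0002, -1.0, 0.0054, 0.03], [-0.9968, -0.0006, -0.0798, 0.5037], [0.0798, -0.0053, -0.9968, 1.4719], [0.0, 0.0, 0.0, 1.0]]
0.1 [ 0.18382074 -0.4914986   0.19741433] [ 9.84039627e-01  1.77948598e-01  2.58009140e-05 -5.55002255e-04] 0.0187
```

View pics/scene0.png

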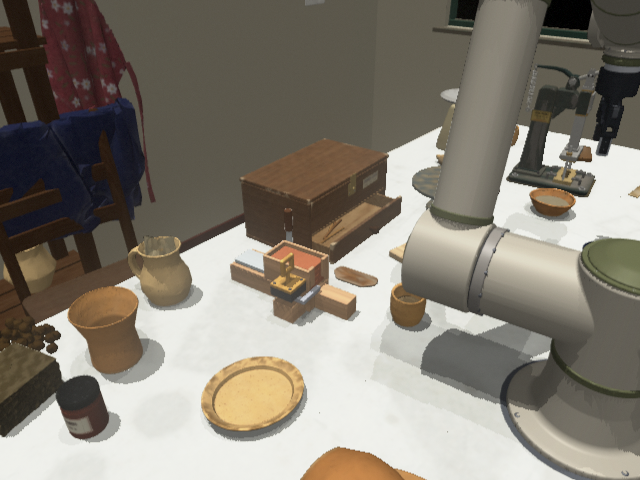

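View pics/top0.png

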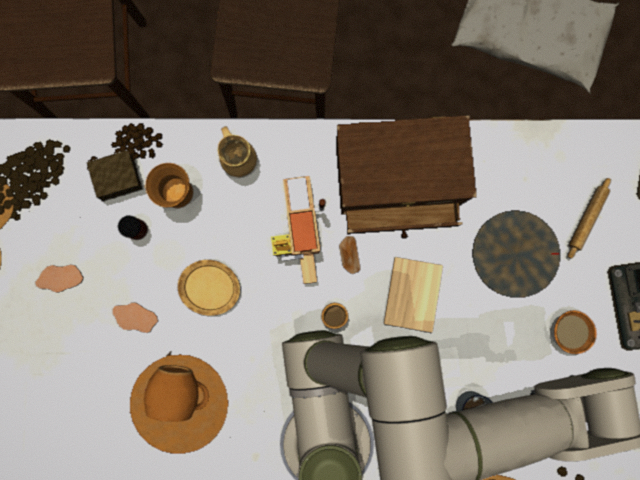

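The top view shows the magazine near (302,235), an empty ware board at (414,294) with no tile_4, the dish at (209,288), and a cabinet with its drawer open just right of the handle at (322,204). I'll zoom in for corners.

Run:
```python
import cv2,numpy as np
t=cv2.imread("pics/top0.png");s=cv2.imread("pics/scene0.png")
a=cv2.resize(t[165:295,260:360],None,fx=4.5,fy=4.5,interpolation=cv2.INTER_CUBIC)
b=cv2.resize(s[200:325,220:365],None,fx=4.5,fy=4.5,interpolation=cv2.INTER_CUBIC)
cv2.imwrite("pics/ca.png",a);cv2.imwrite("pics/cb.png",b);print(a.shape,b.shape)
```

```text
(585, 450, 3) (562, 652, 3)
```

View pics/ca.png

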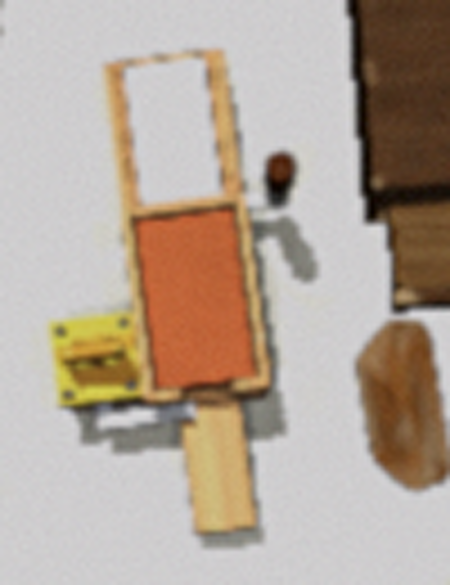

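View pics/cb.png

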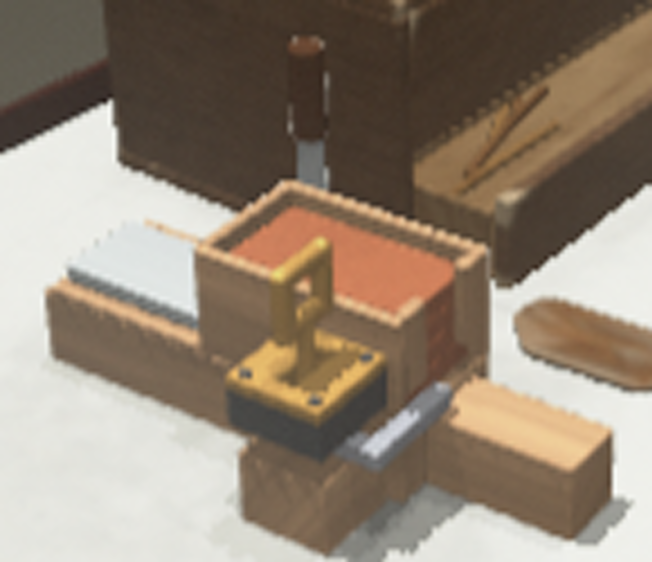

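The zoom shows the tower rim corners, lock plate, ledge end and handle top clearly in both views, so I'll fit the magazine pose to those.

```bash
cat > h.py <<'E'
from bench import env,kinematics,monitor,eyes,job
import cv2,numpy as np,json
from scipy.spatial.transform import Rotation as R
from scipy.optimize import least_squares
def proj(f,P):
    P=np.atleast_2d(P); V=np.array(f["view"]); c=P@V[:3,:3].T+V[:3,3]; u=c@np.array(f["mtx"]).T
    return u[:,:2]/u[:,2:]
def back(f,uv,z):
    V=np.array(f["view"]); d=np.linalg.inv(np.array(f["mtx"]))@[uv[0],uv[1],1]; d=V[:3,:3].T@d; o=-V[:3,:3].T@V[:3,3]
    return o+d*(z-o[2])/d[2]
def save(f,name,fx=1,crop=None):
    a=f["frame"][:,:,::-1]
    if crop: a=a[crop[1]:crop[3],crop[0]:crop[2]]
    cv2.imwrite("pics/"+name,cv2.resize(a,None,fx=fx,fy=fx,interpolation=cv2.INTER_CUBIC))
def fitpose(data,p0):   # data: list of (frame, pts(mm in body), px)
    def res(p):
        c,s=np.cos(p[2]),np.sin(p[2]); out=[]
        for f,B,u in data:
            B=np.array(B)/1000.; W=np.c_[p[0]+c*B[:,0]-s*B[:,1],p[1]+s*B[:,0]+c*B[:,1],B[:,2]]
            out.append((proj(f,W)-u).ravel())
        return np.concatenate(out)
    r=least_squares(res,p0,loss='soft_l1'); return r.x,res(r.x).reshape(-1,2)
def quat(a):  # tool down, tool x at world angle a (y at a-90deg)
    return (R.from_euler('z',a)*R.from_euler('x',np.pi)).as_quat()
try: M=json.load(open("mag.json"))
except Exception: M=None
def m2w(x,y,z):  # magazine mm -> world m
    c,s=np.cos(M[2]),np.sin(M[2]); return np.array([M[0]+(c*x-s*y)/1e3,M[1]+(s*x+c*y)/1e3,z/1e3])
E
python3 - <<'E'
from h import *
F={n:eyes.grab_frame(n) for n in("top","scene")}
def c(p,o): return (np.array(p)+.5)/4.5-.5+o
tp={(0,-35.5,96):(270,390),(0,35.5,96):(146,400),(110,35.5,96):(131,210),(110,-35.5,96):(241,200),(-75,18,40):(198,532),(-75,-18,40):(256,526),(54,84,78):(50,322),(6,84,78):(60,405),(112,-55,156):(281,160)}
sc={(0,-35.5,96):(490,248),(0,35.5,96):(402,322),(110,35.5,96):(197,250),(110,-35.5,96):(288,182),(6,84,78):(315,415),(54,84,78):(228,374),(6,36,78):(385,365),(-75,18,40):(572,465),(-75,-18,40):(612,432),(112,-55,156):(307,42)}
D=[(F["top"],list(tp),c(list(tp.values()),[260,165])),(F["scene"],list(sc),c(list(sc.values()),[220,200]))]
for d in (D,D[:1],D[1:]):
    x,r=fitpose(d,[.5,.05,0.05]); print(x,np.degrees(x[2]));print(np.round(r,1).tolist())
    if d is D: json.dump(x.tolist(),open("mag.json","w"))
f=F["top"]
B=np.array([back(f,u,.016) for u in[(396,257),(443,263),(433,332),(384,325)]]);print(B.round(3),B.mean(0))
print(np.linalg.norm(np.roll(B,1,0)-B,axis=1))
print("dish",back(f,(209,288),.02))
E
```

```text
[0.49143942 0.05225984 0.1322289 ] 7.576158169990221
[[-0.0, -1.3], [-0.6, 0.2], [-2.9, -0.8], [0.7, -2.3], [-1.0, 0.1], [-0.1, -0.4], [-0.7, -0.5], [-0.5, -0.3], [-0.2, 0.9], [0.6, -0.2], [-0.4, 0.6], [-0.8, -0.5], [0.7, -0.9], [1.3, -0.3], [-0.1, 0.5], [0.8, -1.9], [0.6, 1.3], [1.3, -1.1], [0.1, 0.5]]
[0.49037389 0.05109568 0.132768  ] 7.607045781237953
[[0.5, -0.9], [-0.1, 0.6], [-2.4, -0.4], [1.1, -1.9], [-0.5, 0.5], [0.4, 0.0], [-0.2, -0.1], [-0.1, 0.2], [0.2, 1.3]]
[0.49173001 0.05325215 0.12811337] 7.340355421681735
[[0.2, 0.0], [-1.0, 0.7], [-1.2, -0.5], [0.5, -0.8], [0.6, -0.2], [-0.7, 0.6], [0.3, -1.8], [0.0, 1.5], [0.9, -0.9], [-0.1, 0.6]]
[[ 0.484 -0.186  0.016]
 [ 0.468 -0.31   0.016]
 [ 0.287 -0.281  0.016]
 [ 0.305 -0.153  0.016]] [ 0.38607372 -0.23253762  0.016     ]
[0.18163185 0.12518661 0.18327696 0.12948307]
dish [0.40187141 0.30598715 0.02      ]
```

Run:
```python
from h import *
f=eyes.grab_frame("scene"); b=back(f,(247,236),0); h=[(round(z,3),proj(f,b+[0,0,z]).round(1).tolist()) for z in(.1,.12,.14,.16)]; print(b,h)
p=monitor.sense()["position"]
env.movel(p+[0,0,.12],velocity=.3)
k=m2w(30,60,0)
for a in(M[2]+np.pi/2,M[2]-np.pi/2):
    q=kinematics.ik(k+[0,0,.26],quat(a)); print(a,q)
```

```text
[ 0.80367139 -0.03232315  0.        ] [(0.1, [[243.4, 199.5]]), (0.12, [[242.7, 191.8]]), (0.14, [[241.9, 184.0]]), (0.16, [[241.1, 176.1]])]
1.7030252315130943 [-1.18592561e-03  2.78696688e-01  1.38208964e+00  0.00000000e+00
  1.48080633e+00 -1.33414830e-01]
-1.4385674220766989 None
```

Run:
```python
from h import *
k=m2w(30,60,0)
env.reach(k+[0,0,.24],quat(M[2]+np.pi/2))
f=eyes.grab_frame("wrist"); save(f,"w1.png")
s=monitor.sense(); print(s["clock"],s["position"],s["joints"])
for P in[(30,60,133),(30,60,78),(0,-35.5,96),(0,35.5,96),(110,35.5,96),(-75,18,40),(6,84,78),(54,84,78)]: print(P,proj(f,m2w(*P)).round(1))
```

```text
3.3167 [0.51346174 0.11502498 0.2400098 ] [-2.42447403e-03  2.88369366e-01  1.42057436e+00 -1.06596845e-04
  1.43257767e+00 -1.33406957e-01]
(30, 60, 133) [[310.2 226. ]]
(30, 60, 78) [[310.1 209.3]]
(0, -35.5, 96) [[279.2 309.7]]
(0, 35.5, 96) [[277.1 240.4]]
(110, 35.5, 96) [[398.2 240.3]]
(-75, 18, 40) [[211.6 239.1]]
(6, 84, 78) [[283.8 183.6]]
(54, 84, 78) [[336.5 183.6]]
```

View pics/w1.png

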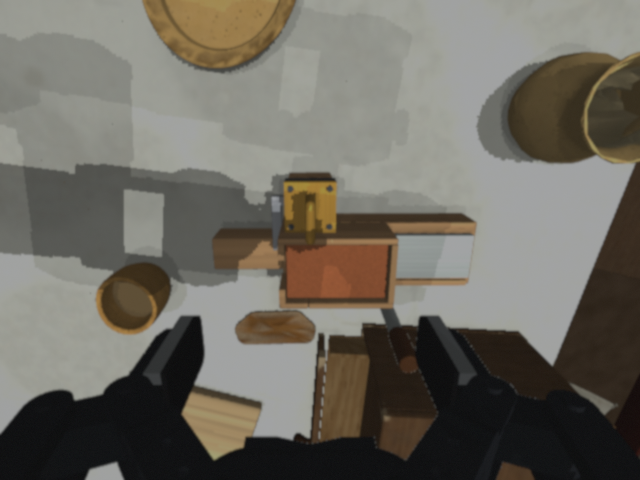

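The wrist view matches the fit to about 1–2 px (lock plate at (310,205), bow at (310,218), rim at (281,306)–(396,238)). Next I'll grip the bow and turn it.

Run:
```python
from h import *
M[0]+=-.0007*np.sin(M[2]); M[1]+=.0007*np.cos(M[2]); json.dump(M,open("mag.json","w"))
import h; h.M=M
k=m2w(30,60,0)
print(env.movel(k+[0,0,.101],velocity=.12,guard=15))
env.close_gripper(50)
s=monitor.sense(); print(s["clock"],s["position"],s["finger_gap"],s["gripper_force"],s["contact_force"])
j=np.array(s["joints"])
for d in(.3,.8,1.3,1.54,1.58):
    t=j.copy(); t[5]+=d; env.set_joints(t); s=monitor.sense()
    print(d,s["joints"][5]-j[5],s["contact_force"].round(2),s["ft_torque"].round(3))
save(eyes.grab_frame("scene"),"s2.png",4,(200,190,370,330)); print(monitor.sense()["clock"])
```

```text
False
5.3917 [0.51314212 0.11640675 0.10096608] 0.00025282031715574823 0.0 [-0.37843022 -0.26443568 -0.62862183]
0.3 0.29615742533727557 [-0.44  0.72 -0.29] [ 0.028 -0.045 -0.02 ]
0.8 0.7953812472732837 [-0.44  0.6  -0.32] [-0.065  0.008 -0.017]
1.3 1.295400190325127 [0.07 0.38 0.28] [ 0.013 -0.011 -0.03 ]
1.54 1.5339239278539836 [-0.04  0.02 -0.03] [-0.009 -0.019 -0.04 ]
1.58 1.5759530838182014 [-0.08  0.09 -0.85] [ 0.035  0.029 -0.042]
7.525
```

View pics/s2.png

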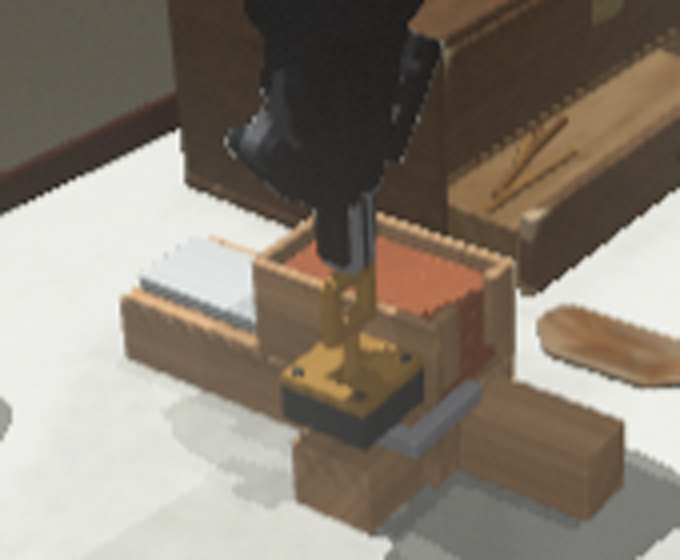

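Run:
```python
from h import *
f=eyes.grab_frame("scene"); s=monitor.sense()
c=lambda p:((proj(f,p)[0]-[200,190])*4).round(0)
print("tcp",s["position"],c(s["position"]))
k=m2w(30,60,0)
for z in(78,97,115,133): print(z,c(m2w(30,60,z)))
for z in(97,115,133): print(z,c(m2w(30,42,z)),c(m2w(30,78,z)))
t=eyes.grab_frame("top"); save(t,"t2.png",5,(240,190,340,290))
c=lambda p:((proj(t,p)[0]-[240,190])*5).round(0)
print("tcp",c(s["position"]),c(m2w(30,60,78)),c(m2w(30,60,133)))
```

```text
tcp [0.51313833 0.11640193 0.10095166] [350. 324.]
78 [352. 365.]
97 [350. 331.]
115 [348. 299.]
133 [347. 266.]
97 [373. 313.] [327. 350.]
115 [371. 281.] [325. 317.]
133 [370. 248.] [323. 284.]
tcp [199. 265.] [202. 269.] [196. 259.]
```

View pics/t2.png

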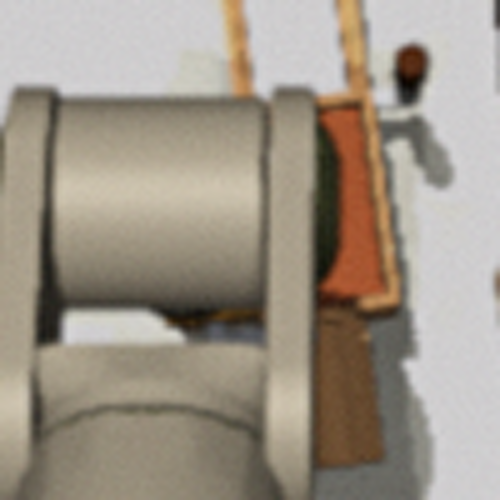

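Run:
```python
from h import *
g=lambda:cv2.resize(eyes.grab_frame("scene")["frame"][215:285,260:310,::-1],None,fx=8,fy=8,interpolation=cv2.INTER_CUBIC)
a=g(); p=monitor.sense()["position"]; print(monitor.sense()["finger_gap"])
env.release(); print(monitor.sense()["finger_gap"])
env.movel(p+[0,0,.06],velocity=.2); env.close_gripper(50); s=monitor.sense()
f=eyes.grab_frame("scene"); b=cv2.resize(f["frame"][185:285,250:320,::-1],(392,560),interpolation=cv2.INTER_CUBIC)
print("tip pred",(proj(f,s["position"])[0]-[250,185])*5.6+[400,0],s["clock"],s["finger_gap"])
cv2.imwrite("pics/c3.png",np.hstack([a,b]))
```

```text
-0.0038097551326178244
0.9986199806155356
tip pred [601.3727588 326.9330301] 9.675 -0.0005120944177076935
```

View pics/c3.png

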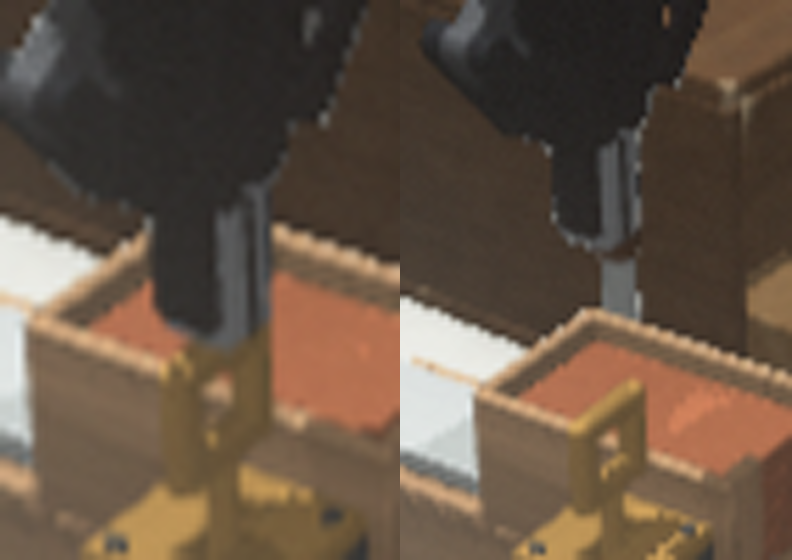

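The fingers miss: the visible tips sit some 30 mm above the reported TCP, just over the bow. I'll measure that offset with a gentle touch on the bare table.

Run:
```python
from h import *
env.movel([.44,.155,.161],velocity=.25); env.movel([.44,.155,.03],velocity=.2,guard=8)
print(env.movel([.44,.155,-.045],velocity=.03,guard=5)); s=monitor.sense(); print(s["position"],s["contact_force"],s["clock"],R.from_quat(s["ee_rot"]).as_matrix().round(3).tolist())
f=eyes.grab_frame("scene");print(proj(f,s["position"])); save(f,"s4.png",5,(220,240,340,340))
env.movel([.44,.155,.16],velocity=.3)
```

```text
True
[ 0.4399573   0.15500765 -0.03337382] [-1.83838112 -0.34822123  7.77315512] 12.875 [[0.992, 0.123, -0.0], [0.123, -0.992, -0.0], [-0.0, -0.0, -1.0]]
[[304.2258774  354.06814576]]
```

View pics/s4.png

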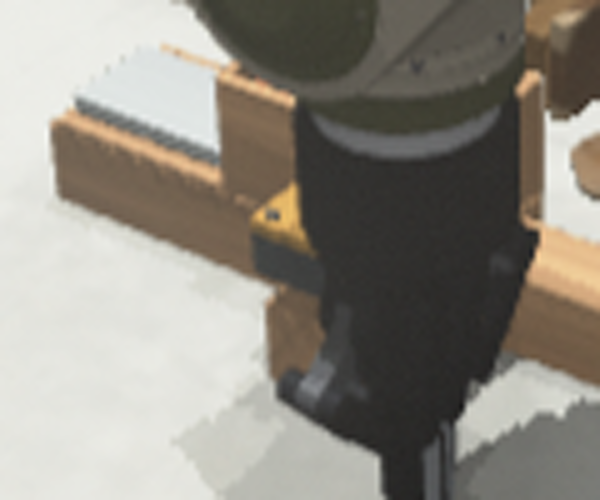

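The touch shows the real tips are 33 mm behind the reported TCP. I'll build that into the helpers and retry.

```bash
cat >> h.py <<'E'
OFF=.0332   # real finger tips lie this far behind the reported TCP along the tool
def tip(x,y,z): return m2w(x,y,z)-[0,0,OFF]      # magazine mm (z of real tips) -> TCP
AK=(M[2] if M else 0)+np.pi/2                     # tool y along magazine x
def st(*k):
    s=monitor.sense(); print("t",round(s["clock"],1),"gap",round(float(s["finger_gap"]),3),*[np.round(s[x],3) for x in k]); return s
E
python3 - <<'E'
from h import *
env.reach(tip(30,60,160),quat(AK)); env.release()
print(env.movel(tip(30,60,100),velocity=.12,guard=12)); env.close_gripper(50)
j=np.array(st("position","contact_force")["joints"])
for d in(.4,.9,1.3,1.5,1.55):
    t=j.copy(); t[5]+=d; env.set_joints(t); s=st("contact_force","ft_torque")
    if abs(s["ft_torque"][2])>1.2: break
save(eyes.grab_frame("scene"),"s5.png",4,(200,190,370,330))
E
```

```text
False
t 17.3 gap 0.086 [0.513 0.116 0.067] [ 1.266 -0.153  1.849]
t 17.8 gap 0.085 [-0.265 -0.038  1.237] [-0.005 -0.006  0.003]
t 18.3 gap 0.085 [-1.585 -0.017  1.452] [0.135 0.228 0.016]
t 18.8 gap 0.09 [-2.146  1.273  2.504] [ 0.349  0.333 -0.049]
t 19.1 gap 0.086 [-2.838  2.099  2.453] [0.453 0.436 0.001]
t 19.4 gap 0.086 [-2.112  3.619  2.812] [0.76  0.413 0.045]
```

View pics/s5.png

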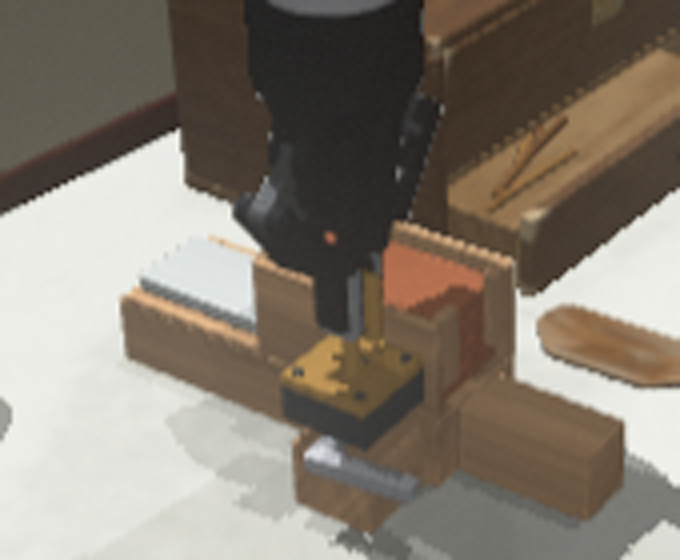

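The cam is clear (lying at (360,470), beside the lock) and the key was gripped. Now I'll pull the pusher.

```bash
cat >> h.py <<'E'
def pull(verbose=True):
    env.reach(tip(112,-55,185),quat(AK)); env.movel(tip(112,-55,119),velocity=.2,guard=15)
    env.close_gripper(80); a=st("position")
    g=env.movel(tip(112-77,-55,119),velocity=.09,guard=25); b=st("contact_force")
    print("pulled",g,(np.linalg.norm(np.array(b["position"])-a["position"])*1e3).round(1))
    env.movel(tip(112,-55,119),velocity=.12,guard=25); st("contact_force")
    env.release(); env.movel(tip(112,-55,185),velocity=.3)
E
python3 - <<'E'
from h import *
j=np.array(monitor.sense()["joints"]); j[5]+=.05; env.set_joints(j); st("ft_torque")
env.release(); env.movel(tip(30,60,185),velocity=.25); 
pull()
for a in(M[2],M[2]+np.pi): print(kinematics.ik(tip(-26,0,40),quat(a)))
save(eyes.grab_frame("scene"),"s6.png",4,(200,190,370,330))
E
```

```text
t 19.7 gap 0.088 [0.812 0.43  0.084]
t 23.6 gap 0.186 [0.61  0.013 0.086]
t 24.6 gap 0.189 [15.715  3.221 -4.358]
pulled False 75.0
t 25.2 gap 0.188 [-2.815  0.199  5.775]
[-1.45048530e-01  4.50145347e-01  1.87631208e+00 -4.44089210e-16
  8.15135229e-01  1.29351889e+00]
[-0.14504853  0.45014535  1.87631208  0.          0.81513523 -1.84807376]
```

View pics/s6.png

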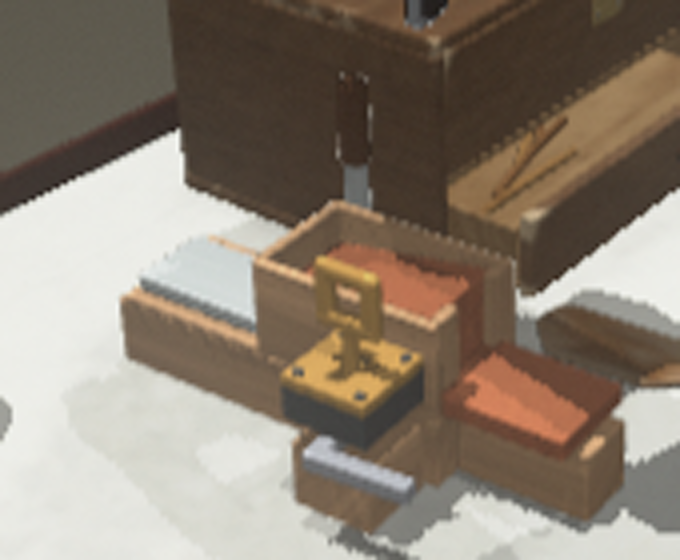

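The tile stands 75 mm out on the ledge, centred, and the pusher is back. Next I'll grip, draw and place it, measuring the board from the top camera by colour.

```bash
cat >> h.py <<'E'
def topfind(kind):   # board / dish pose from the top camera
    f=eyes.grab_frame("top"); hsv=cv2.cvtColor(f["frame"],cv2.COLOR_RGB2HSV)
    c=(0.386,-.2325,.016) if kind=="board" else (.402,.306,.02)
    u=proj(f,np.array(c))[0].astype(int); m=np.zeros(hsv.shape[:2],np.uint8); r=60
    sl=np.s_[u[1]-r:u[1]+r,u[0]-r:u[0]+r]; m[sl]=(cv2.inRange(hsv,(10,45,60),(35,255,255)) if kind=="dish" else cv2.inRange(hsv,(5,45,60),(35,255,255)))[sl]
    m=cv2.morphologyEx(m,cv2.MORPH_OPEN,np.ones((3,3)))
    cs,_=cv2.findContours(m,cv2.RETR_EXTERNAL,cv2.CHAIN_APPROX_NONE)
    k=max(cs,key=cv2.contourArea)[:,0,:]; P=np.array([back(f,p,c[2])[:2] for p in k],np.float32)*1000
    (cx,cy),(w,h),a=cv2.minAreaRect(P)
    if w<h: a+=90;
    a=(a+90)%180-90
    return np.array([cx/1e3,cy/1e3]),np.radians(a),(w,h)
def draw():
    env.reach(tip(-26,0,150),quat(M[2])); env.movel(tip(-26,0,37),velocity=.2,guard=12)
    env.close_gripper(60); st("contact_force")
    env.movel(tip(-26-42,0,37),velocity=.12,guard=30); st("contact_force")
    env.movel(tip(-26-50,0,120),velocity=.25)
E
python3 - <<'E'
from h import *
print(topfind("board"),topfind("dish")); draw(); print(topfind("board"),topfind("dish"))
st("gripper_force","position"); f=eyes.grab_frame("scene"); save(f,"s7.png",4,(240,180,420,330))
E
```

```text
(array([ 0.38594693, -0.22985275]), np.float64(-0.17569872396661515), (130.63169860839844, 179.88046264648438)) (array([0.4047168 , 0.30740555]), np.float64(-1.560016439510528), (146.84681701660156, 159.95838928222656))
t 29.0 gap 0.634 [-3.707  0.144  9.389]
t 29.5 gap 0.636 [-7.564 -2.603 16.75 ]
(array([ 0.3952399, -0.2549614]), np.float64(-0.17536889146560883), (130.36895751953125, 180.1928253173828)) (array([0.40280215, 0.30798917]), np.float64(0.7910007219616753), (160.39791870117188, 148.90975952148438))
t 30.1 gap 0.632 63.437 [0.415 0.043 0.086]
```

View pics/s7.png

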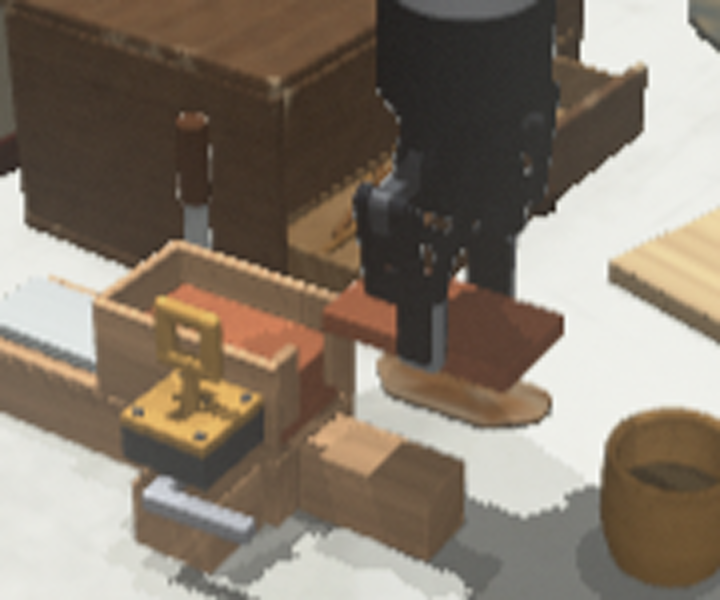

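The board was just knocked to (0.395,-0.255), still at yaw -0.175, and the tile is firmly held. I'll place it at the new spot.

```bash
cat >> h.py <<'E'
def place(n,B=None):   # n-th tile (0..) ; B=(x,y,yaw)
    B=B or json.load(open("board.json")); d=np.array([np.cos(B[2]),np.sin(B[2])])
    xy=np.array(B[:2])-.006*d; z=.016+.012*n; T=lambda zt:np.r_[xy,zt-OFF]
    env.reach(T(z+.05),quat(B[2])); env.movel(T(z+.006-.003),velocity=.2)
    g=env.movel(T(z-.003-.003),velocity=.03,guard=4); s=st("contact_force"); print("touch",g,"tile bottom z",round(s["position"][2]+OFF+.003,4),"expected",z)
    env.hold(.2); env.release(); env.movel(T(z+.07),velocity=.25)
E
python3 - <<'E'
from h import *
json.dump([.3952+.001,-.2550+.001,-.1755],open("board.json","w"))
place(0); env.movel(np.array(monitor.sense()["position"])+[0,0.1,.05],velocity=.3)
f=eyes.grab_frame("scene"); save(f,"s8a.png"); t=eyes.grab_frame("top"); save(t,"s8.png",6,(380,240,470,340)); print(topfind("board"))
B=json.load(open("board.json")); print((proj(t,[B[0],B[1],.028])[0]-[380,240])*6)
E
```

```text
t 31.9 gap 0.633 [-1.516  0.028  7.261]
touch True tile bottom z 0.0174 expected 0.016
(array([ 0.35379523, -0.19727905]), np.float64(-0.17481575290719936), (230.16249084472656, 281.2171630859375))
[258.05432995 301.14226263]
```

View pics/s8.png

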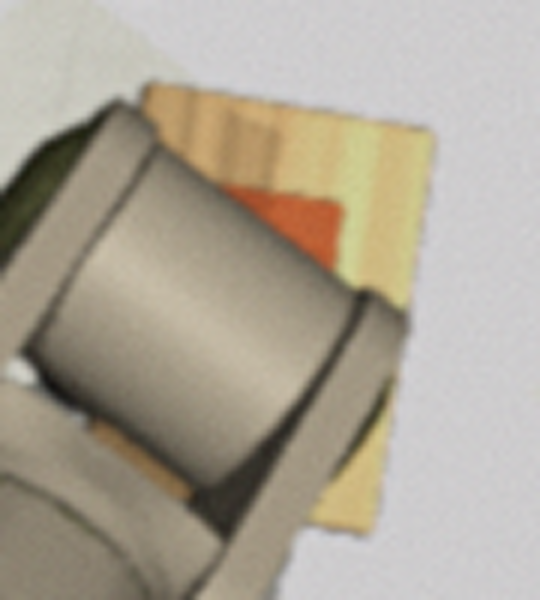

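The tile lies on the board and its visible corner (343,207) is where expected; the arm hides the rest. I'll pull again and check the pile numerically once the arm is clear.

```bash
cat >> h.py <<'E'
def pile(n):   # pose of top tile (n tiles on the board) from the top camera
    f=eyes.grab_frame("top"); hsv=cv2.cvtColor(f["frame"],cv2.COLOR_RGB2HSV); B=json.load(open("board.json"))
    z=.016+.012*n; u=proj(f,np.array([B[0],B[1],z]))[0].astype(int); m=np.zeros(hsv.shape[:2],np.uint8); r=40
    sl=np.s_[u[1]-r:u[1]+r,u[0]-r:u[0]+r]; m[sl]=cv2.inRange(hsv,(0,150,60),(13,255,255))[sl]
    cs,_=cv2.findContours(m,cv2.RETR_EXTERNAL,cv2.CHAIN_APPROX_NONE); k=max(cs,key=cv2.contourArea)[:,0,:]
    P=np.array([back(f,p,z)[:2] for p in k],np.float32)*1000; (cx,cy),(w,h),a=cv2.minAreaRect(P)
    if w<h: a+=90
    return (round(cx/1e3,4),round(cy/1e3,4)),round(np.radians((a+90)%180-90),3),(round(w),round(h))
E
python3 - <<'E'
from h import *
env.movel(np.array(monitor.sense()["position"])+[0,0,.06],velocity=.3)
pull(); print("pile",pile(1),"board",topfind("board"),"dish",topfind("dish"))
E
```

```text
t 36.4 gap 0.189 [0.61  0.013 0.086]
t 37.4 gap 0.19 [16.444  4.715 -4.25 ]
pulled False 74.9
t 38.1 gap 0.188 [-3.129  0.119  5.638]
pile ((0.3975, -0.255), np.float64(-0.167), (55, 95)) board (array([ 0.3950853 , -0.25497223]), np.float64(-0.17536889146560883), (130.2936248779297, 179.89234924316406)) dish (array([0.4047749 , 0.30852051]), np.float64(1.5707755541383939), (162.71035766601562, 146.5234832763672))
```

Run:
```python
from h import *
draw(); place(1); env.movel(np.array(monitor.sense()["position"])+[0,0,.05],velocity=.3)
pull(); print("pile",pile(2),"board",topfind("board"))
```

```text
t 41.8 gap 0.636 [-2.237 -0.185  9.687]
t 42.3 gap 0.638 [-8.337 -2.765 17.035]
t 44.6 gap 0.634 [-0.934  0.763  7.447]
touch True tile bottom z 0.0294 expected 0.028
t 48.4 gap 0.188 [0.61  0.013 0.086]
t 49.4 gap 0.191 [16.947  3.351 -3.255]
pulled False 74.9
t 50.1 gap 0.191 [-2.472 -0.963  5.357]
pile ((0.3971, -0.2543), np.float64(-0.167), (56, 95)) board (array([ 0.3951062 , -0.25489236]), np.float64(-0.17377232639210632), (130.68003845214844, 179.87985229492188))
```

Run:
```python
from h import *
draw(); place(2); env.movel(np.array(monitor.sense()["position"])+[0,0,.05],velocity=.3)
pull(); print("pile",pile(3),"board",topfind("board"))
```

```text
t 53.8 gap 0.635 [-3.497  0.32  10.275]
t 54.3 gap 0.637 [-8.047 -2.94  16.982]
t 56.6 gap 0.632 [-0.915  1.103  7.981]
touch True tile bottom z 0.0413 expected 0.04
t 60.4 gap 0.19 [0.61  0.013 0.086]
t 61.4 gap 0.189 [16.773  3.883 -4.091]
pulled False 74.9
t 62.1 gap 0.189 [-3.429 -0.455  4.806]
pile ((0.3972, -0.2533), np.float64(-0.171), (58, 96)) board (array([ 0.39506641, -0.25504991]), np.float64(-0.17436767605379352), (130.273193359375, 179.86572265625))
```

Run:
```python
from h import *
draw(); assert monitor.sense()["finger_gap"]>.5
place(3); env.movel(np.array(monitor.sense()["position"])+[0,0,.05],velocity=.3)
env.reach(tip(30,60,185),quat(AK+1.5)); print("pile",pile(4),"board",topfind("board"),"dish",topfind("dish"))
f=eyes.grab_frame("wrist"); hsv=cv2.cvtColor(f["frame"],cv2.COLOR_RGB2HSV)
m=cv2.inRange(hsv,(0,150,40),(12,255,255)); c=proj(f,m2w(55,0,45))[0].astype(int); print(c,"red px in tower",(m[max(c[1]-30,0):c[1]+30,max(c[0]-30,0):c[0]+30]>0).sum())
save(f,"w9.png")
d=.3048
# tilted poses for the dish
D=np.array([.4045,.308])
for th in(60,55,50):
  for az in range(0,360,30):
    for fl in(0,np.pi):
      u=np.r_[np.cos(np.radians(az)),np.sin(np.radians(az)),0]; t=np.radians(th); zt=-u*np.sin(t)-np.array([0,0,np.cos(t)])
      yt=np.cross([0,0,1],u)*(1 if fl else -1); xt=np.cross(yt,zt); q=R.from_matrix(np.c_[xt,yt,zt]).as_quat()
      tipk=np.r_[D,.010]-.038*u; grasp=tipk-zt*.061; tcp=grasp+zt*(.0187+OFF)
      j=kinematics.ik(tcp,q)
      if j is not None: print(th,az,bool(fl),np.round(j,2))
```

```text
t 65.8 gap 0.634 [-2.635  0.285  9.603]
t 66.3 gap 0.638 [-8.42  -2.587 17.676]
t 68.5 gap 0.634 [-1.551  1.141  7.364]
touch True tile bottom z 0.0534 expected 0.052000000000000005
pile ((0.3975, -0.2525), np.float64(-0.167), (60, 96)) board (array([ 0.39507715, -0.25498895]), np.float64(-0.17436767605379352), (130.39698791503906, 179.86572265625)) dish (array([0.36452954, 0.27046793]), np.float64(-1.5639643901335023), (227.64830017089844, 233.4517822265625))
[237 261] red px in tower 0
60 0 False [0.29 1.06 1.12 0.27 1.98 1.83]
60 0 True [ 0.29  1.06  1.12  0.27  1.98 -1.31]
60 30 False [ 0.45  1.12  0.98 -0.07  2.09  1.5 ]
60 30 True [ 0.45  1.12  0.98 -0.07  2.09 -1.64]
60 60 False [ 0.61  1.1   1.03 -0.41  1.98  1.16]
60 60 True [ 0.61  1.1   1.03 -0.41  1.98 -1.98]
60 90 False [ 0.74  1.    1.25 -0.7   1.71  0.95]
60 90 True [ 0.74  1.    1.25 -0.7   1.71 -2.19]
60 120 False [ 0.83  0.87  1.55 -1.    1.37  0.88]
60 120 True [ 0.83  0.87  1.55 -1.    1.37 -2.26]
60 180 False [0.7  0.65 2.21 3.99 0.84 1.32]
60 180 True [ 0.7   0.65  2.21  3.99  0.84 -1.82]
60 210 False [0.34 0.62
[... 1881 characters left out ...]
0.89  1.34 -0.62  1.57 -2.21]
50 120 False [ 0.78  0.77  1.61 -0.9   1.24  0.79]
50 120 True [ 0.78  0.77  1.61 -0.9   1.24 -2.36]
50 180 False [0.65 0.54 2.17 4.16 0.57 1.08]
50 180 True [ 0.65  0.54  2.17  4.16  0.57 -2.06]
50 210 False [0.35 0.49 2.32 2.89 0.54 1.68]
50 210 True [ 0.35  0.49  2.32  2.89  0.54 -1.46]
50 240 False [0.09 0.5  2.26 1.84 0.71 2.05]
50 240 True [ 0.09  0.5   2.26  1.84  0.71 -1.09]
50 270 False [0.   0.59 2.04 1.18 0.98 2.21]
50 270 True [ 0.    0.59  2.04  1.18  0.98 -0.93]
50 300 False [0.05 0.71 1.75 0.79 1.29 2.2 ]
50 300 True [ 0.05  0.71  1.75  0.79  1.29 -0.94]
50 330 False [0.17 0.84 1.46 0.51 1.58 2.06]
50 330 True [ 0.17  0.84  1.46  0.51  1.58 -1.08]
```

The magazine is empty (no red left inside), and all four tiles are stacked. Now turn the key back and lift it.

Run:
```python
from h import *
env.reach(tip(30,60,170),quat(AK-1.55)); print(env.movel(tip(30,60,100),velocity=.12,guard=12)); env.close_gripper(50)
j0=np.array(st("contact_force","ft_torque")["joints"])
for d in(.6,1.2,1.5,1.6,1.64,1.55):
    j=j0.copy(); j[5]-=d; env.set_joints(j); s=st("contact_force","ft_torque")
    if abs(s["ft_torque"][2])>1.2: print("stop",d); break
p=np.array(s["position"])
print("lift blocked",env.movel(p+[0,0,.03],velocity=.06,guard=15)); s=st("contact_force","position")
```

```text
False
t 76.3 gap 0.086 [-0.919  2.036  1.717] [0.225 0.113 0.032]
t 76.9 gap 0.087 [-0.068 -0.277  1.172] [0.053 0.03  0.034]
t 77.6 gap 0.087 [ 1.3   -0.571 -0.094] [-0.095 -0.274 -0.034]
t 78.0 gap 0.088 [ 1.651 -0.122  0.207] [-0.141 -0.349 -0.036]
t 78.2 gap 0.085 [ 2.776 -0.366 -0.332] [-0.176 -0.563 -0.013]
t 78.5 gap 0.088 [ 3.273 -0.779 -0.824] [-0.045 -0.684 -0.068]
t 78.7 gap 0.087 [ 2.284 -0.729 -0.37 ] [-0.103 -0.587  0.053]
lift blocked False
t 79.3 gap 0.085 [-0.324 -0.81  -0.323] [0.513 0.117 0.097]
```

Run:
```python
from h import *
p=np.array(monitor.sense()["position"]); env.movel(p+[0,0,.12],velocity=.25)
env.movel([.45,-.02,p[2]+.12],velocity=.3); st("gripper_force")
(Dx,Dy),_,wh=topfind("dish"); print("dish",Dx,Dy,wh)
f=eyes.grab_frame("top")
if not(140<min(wh)<155 and max(wh)<172): Dx,Dy=.4045,.308
D=np.array([Dx,Dy]); th=np.radians(55); az=np.radians(255); u=np.r_[np.cos(az),np.sin(az),0]
zt=-u*np.sin(th)-np.array([0,0,np.cos(th)]); yt=np.cross([0,0,1],u); Rm=np.c_[np.cross(yt,zt),yt,zt]@R.from_euler('z',20,degrees=True).as_matrix()
q=R.from_matrix(Rm).as_quat()
def T(h): k=np.r_[D,.0]-.036*u+[0,0,h]; return k-zt*.0617+zt*(.0187+OFF)
env.reach(np.r_[D-[0,.04],.27],quat(AK-.6)); 
print(kinematics.ik(T(.12),q)); env.reach(T(.12),q); env.movel(T(.028),velocity=.1)
print("touch",env.movel(T(.016),velocity=.02,guard=3)); st("position","contact_force"); print(T(.0205))
save(eyes.grab_frame("scene"),"s10.png",4,(180,280,360,430))
```

```text
t 80.6 gap 0.086 49.379
dish 0.40477130126953126 0.3061225891113281 (146.537109375, 162.85992431640625)
[-0.03320701  0.28602797  2.16449181  1.29878148  0.9760634  -0.3744703 ]
touch True
t 84.7 gap 0.089 [0.412 0.333 0.023] [-0.125 -1.342  2.759]
[0.41201107 0.33314177 0.02612105]
```

View pics/s10.png

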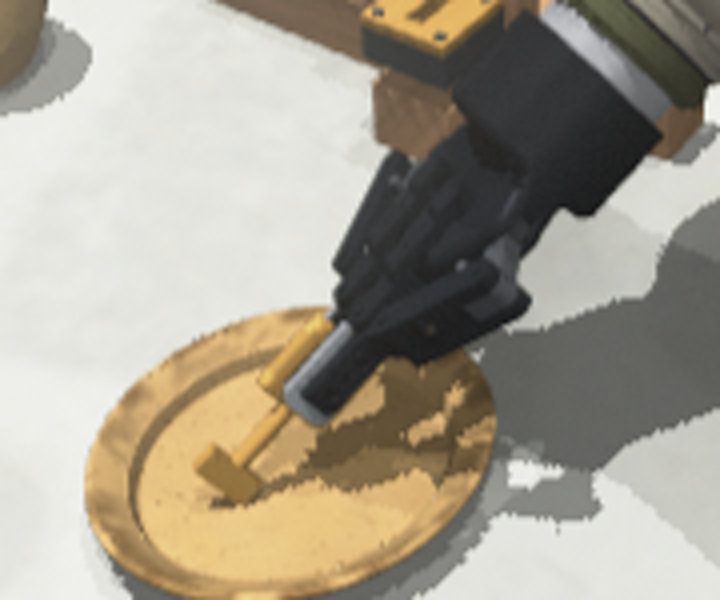

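The key is in the dish: flag at (230,470), held tilted just touching the floor, with the lock's slot empty behind. Releasing and withdrawing along the tool axis.

Run:
```python
from h import *
env.release(); env.hold(.5); st("contact_force")
s=monitor.sense(); zt=R.from_quat(s["ee_rot"]).as_matrix()[:,2]; p=np.array(s["position"])
env.movel(p-zt*.12,velocity=.12,guard=10); p=np.array(monitor.sense()["position"]); env.movel(p+[0,0,.08],velocity=.2)
env.set_joints([-1.436,.1,1.5,0,1.4,-.223]); env.hold(.5); s=st("position")
for n,z0 in(("top",.013),("scene",.013)):
    f=eyes.grab_frame(n); a=cv2.imread(f"pics/{n}0.png").astype(int); b=f["frame"][:,:,::-1].astype(int); save(f,n+"_end.png")
    u=proj(f,np.array([.4048,.3061,.015]))[0].astype(int); r=32 if n=="top" else 60
    m=np.zeros(a.shape[:2],np.uint8); sl=np.s_[u[1]-r:u[1]+r,u[0]-r:u[0]+r]; m[sl]=((np.abs(a-b).sum(2)>60)*255).astype(np.uint8)[sl]
    cs,_=cv2.findContours(cv2.morphologyEx(m,cv2.MORPH_CLOSE,np.ones((3,3))),cv2.RETR_EXTERNAL,cv2.CHAIN_APPROX_NONE)
    for k in sorted(cs,key=cv2.contourArea)[-3:]:
        if len(k)<5: continue
        P=np.array([back(f,q,z0)[:2] for q in k[:,0,:]],np.float32)*1000; print(n,cv2.contourArea(k),cv2.minAreaRect(P))
print("dish",topfind("dish"),"board",topfind("board"),"pile",pile(4))
```

```text
t 86.0 gap 1.001 [ 0.084 -0.052  0.081]
t 90.6 gap 1.003 [ 0.18  -0.461  0.302]
top 240.5 ((375.1861877441406, 305.228759765625), (79.98338317871094, 39.599632263183594), 71.71875762939453)
scene 1.5 ((486.1688232421875, 289.55859375), (7.661136150360107, 2.096853494644165), 78.5569839477539)
scene 712.0 ((373.6627502441406, 309.2638244628906), (80.41651153564453, 48.31342697143555), 76.60398864746094)
dish (array([0.40473029, 0.3074057 ]), np.float64(-1.560016439510528), (146.87380981445312, 159.95838928222656)) board (array([ 0.39499036, -0.25507834]), np.float64(-0.1686160470475494), (130.9881591796875, 180.37030029296875)) pile ((0.3973, -0.2524), np.float64(-0.17), (60, 96))
```

```bash
python3 -c "
from h import *
print(job.hand_in())"
```

```text
the job is handed in; nothing more can be done
None
```

I handed the job in at about 91 s: four tiles stacked on the board about 2 mm off its middle, the magazine empty, the key turned back and out of the lock, and the key lying flat in the dish about 30 mm off its centre (the last two measured from camera images, not viewed).

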